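# Put two swapped spice vials back in their own blocks

## Robot

A 6-joint arm with a two-finger parallel gripper is mounted at the origin on a cart in front of the work surface, level with it; the furniture and walls round the work are solid. World frame = base frame: x ahead of the robot, y to its left, z up, the work surface at z = 0. Lengths are in m, angles in rad, forces in N, time in s.
With the tool pointing down it reaches from about 0.425 to 0.925 m from the base axis. Payload 12.5 kg.
Tool frame: the origin (TCP) lies on the centre line of the jaws, within the pads' length; the fingertips stand 19 mm ahead of it and the grasp point (between the pads) is the TCP; z points along the fingers, y is the line along which they close (so a half turn about z gives the same grasp; the last joint's range is limited). The gripper opens to 85 mm and grips with 20 to 120 N. Pads are 22 mm wide; open, the fingers measure 114 mm over their backs; the gripper's body (76 mm by 85 mm) begins 54 mm behind the grasp point. The pads swing forward as they close: fully open they stand 13 mm farther back than shut.
Start: joints at [-1.364, 0.491, 1.559, -0, 1.092, -0.106], TCP at [0.192, -0.595, 0.25] pointing down, gripper open.
Joint ranges: [-3.1, 3.1], [-0.84, 2.19], [0.05, 2.79], [-1.13, 4.28], [0.06, 2.93], [-2.69, 2.69]. Speed limits (rad/s): [2.22, 2.22, 2.79, 3.14, 3.14, 3.14].

## Interface

Orientations are given as a rotation vector (axis times angle).
In Python, from bench import r gives the robot as it stands.
- The arm moves only by the shell command python3 -m creep 'ROWS' [OPENING] [FORCE]. ROWS is JSON, a list of rows, each an object of numbers: "x", "y", "z": the shift along the tool's x, y, z in m; "spin": the turn about the tool's z in rad. A call has 1 to 8 rows; each row is the pose to reach, as a shift and turn from the pose commanded when the call began, along the tool's axes at that moment; what a row does not reach only later rows make up. A row lasts 1/10 s, in which the tool goes at most 50 mm and 8.59 degrees, less where a joint would pass 70% of its speed; a pose out of reach is approached as far as the arm can. A call with a gripper value outside its range is refused whole. OPENING is the finger opening in m, from 0 to 0.0854, set as the call begins (- or left out, the last holds). The fingers move at their own pace and stop on an object; FORCE is the grip in N (left out, the last holds). Time passes only in rows, so rows that repeat a pose let the fingers close. It gives the time, the measured TCP pose, the force, the opening and the grip force at its end, in the units of the state.
- r.observe(): the state, without advancing time (a new reading comes with each control period).
- r.camera(name): name is "side" or "top"; returns (picture, depth): 400x640x3 uint8, blue, green, red; 400x640 float32, m along the optical axis (not along the pixel's ray), 0 where there is no reading.
- r.camera_params(name): a dict with "camera_matrix" (3x3 intrinsics, pixels), "T" (4x4, takes a point from camera to world coordinates). Camera axes: x right, y up, looking along -z (the intrinsics and any distortion apply to the point x, -y, -z); pixel columns grow to the right and rows downward; lengths in m; the calibration is good to about 2 mm. A picture is of the moment at which its call begins. camera_params takes no time and is no camera call.
- r.finish_job(): hands the job in; it is judged then, once.
Trained networks look in the newest picture that a camera, given by its name, has taken for a name from the list of things; names that differ only in an ending like _2 or _b are one class to them, and where a whole thing is asked for, a point or a joint stands for the part that bears it (a point fixed in the world has none). Each returns a list of dicts, best first, with "p" (0 to 1); they miss things now and then, are a little off and sometimes report something else, mostly with a low value. They report only what shows in the picture. A call takes as long as a camera call. They do not tell look-alikes from the thing itself.
- r.cut_out(camera, query): "pixels" (400x640 bool, what is visible of it) and "extent" ([left, top, right, bottom] in pixels, round what is visible of it).
- r.landmark_of(camera, query): "point" ([column, row] in pixels: a listed point, or the origin of a listed thing).
The state is a dict: "time_s": time; "q": joint angles; "joint_vel": joint speeds; "effort": joint torques, N m; "eef_pos": TCP position; "orientation": TCP orientation; "force": force on the tool from outside, world axes, zero at the start; "moment": the same for the moment, N m; "width": opening from 0.0 (shut) to 1.0 (fully open); "grip_force": force on a finger pad.
Only numpy, scipy, OpenCV 4.12 (cv2) and the standard library are available. Lean on these libraries where they do the work, as an engineer would, in place of code of your own. Each camera call takes 0.05 s, during which the arm holds its last target. There are 200 camera calls.

## Task

A tall corked vial and a short capped vial have been put back in each other's block: all the tall vials belong in the long three-hole block and all the short ones in the two-hole block. Retrieve the stray tall vial first and put it in a hole of the three-hole block, then put the stray short vial in the hole that this freed, keeping them upright and lowering each all the way down before letting go. Leave the two vials that are already right and everything else on the trolley where they are.

Things in the scene. Friction and masses are not known exactly. Their poses are not given: they have to be found in the camera images.
- long_block: The longer block. Pale wooden block fixed to the trolley top, 66 mm (x) by 200 mm (y) by 60 mm high, steel end plates, with three round blind holes 39 mm in diameter in a row along its own y, 70 mm apart; holes are 50 mm deep (floor 10 mm above the underside, 2 mm chamfer at the mouth). Origin at the centre of its underside. Home of the tall vials.
- short_block: The shorter block. Pale wooden block fixed to the trolley top, 66 mm (x) by 130 mm (y) by 60 mm high, steel end plates, with two round blind holes 39 mm in diameter in a row along its own y, 70 mm apart; holes are 50 mm deep (floor 10 mm above the underside, 2 mm chamfer at the mouth). Origin at the centre of its underside. Home of the short vials.
- tall_vial_1: Amber glass vial, a round tube 36 mm in diameter (foot edge tapered over 5 mm) with a narrower tapered cork on top; 140 mm tall overall: glass 0 to 123 mm, cork 27 mm wide 123 to 140 mm. Origin at the centre of its underside, z up along its axis. 56 to 112 g. Starts in one of the holes 0 and 1 of the three-hole block, where it belongs.
- tall_vial_2: Amber glass vial, a round tube 36 mm in diameter (foot edge tapered over 5 mm) with a narrower tapered cork on top; 140 mm tall overall: glass 0 to 123 mm, cork 27 mm wide 123 to 140 mm. Origin at the centre of its underside, z up along its axis. 56 to 112 g. Starts in either hole of the two-hole block: the wrong one.
- short_vial_1: Amber glass vial, a round tube 36 mm in diameter (foot edge tapered over 5 mm) with a flat steel cap as wide as the glass; 100 mm tall overall: glass 0 to 84 mm, cap 84 to 100 mm. Origin at the centre of its underside, z up along its axis. 56 to 112 g. Starts in one of the holes 0 and 1 of the three-hole block: the wrong one.
- short_vial_2: Amber glass vial, a round tube 36 mm in diameter (foot edge tapered over 5 mm) with a flat steel cap as wide as the glass; 100 mm tall overall: glass 0 to 84 mm, cap 84 to 100 mm. Origin at the centre of its underside, z up along its axis. 56 to 112 g. Starts in either hole of the two-hole block, where it belongs.
- long_block_hole0 (a point): Centre of the mouth of hole 0 of the three-hole block (60 mm above its underside), counted from its own -y end.
- long_block_hole1 (a point): Centre of the mouth of hole 1 of the three-hole block (60 mm above its underside), counted from its own -y end.
- long_block_hole2 (a point): Centre of the mouth of hole 2 of the three-hole block (60 mm above its underside), counted from its own -y end; hole 2 starts empty.
- short_block_hole0 (a point): Centre of the mouth of hole 0 of the two-hole block (60 mm above its underside), counted from its own -y end; both holes start occupied.
- short_block_hole1 (a point): Centre of the mouth of hole 1 of the two-hole block (60 mm above its underside), counted from its own -y end; both holes start occupied.
- tea_canister: Green canister with a wooden lid, 102 mm wide, 140 mm tall. Bystander; origin at the centre of its underside.
- mug: Spotted mug, 78x114x93 mm. Bystander; origin at the centre of its underside.
- lemon: Lemon, 78x55x56 mm. Bystander; origin at the centre of its underside.
- mill: Dark wooden pepper mill, 58 mm wide, 170 mm tall. Bystander; origin at the centre of its underside.
- spice_jar_a: Spice jar with red cap, 45 mm wide, 106 mm tall. Bystander; origin at the centre of its underside.
- spice_jar_b: Spice jar with red cap, 45 mm wide, 106 mm tall. Bystander; origin at the centre of its underside.
- small_glass: Small clear glass, 44 mm wide, 40 mm tall, beside the two-hole block. Bystander; origin at the centre of its underside.
- fork: Fork lying flat, 193x26x15 mm. Bystander; origin at the centre of its underside.
Things that resemble listed ones, but are neither listed nor needed, are in the scene too. Leave any black or green look-alike of the short_vial_1 alone.

How it is judged:
On the way, in this order (a step that is already met when the one before it is completed fails the run):
1. the stray tall vial is lowered, still held, to the bottom (within 12 mm) of a hole of the three-hole block (z of tall_vial_2 in the frame of long_block below 0.022 m and angle between tall_vial_2's own z axis and vertical below 0.08 rad and (horizontal distance between tall_vial_2 and long_block_hole0 below 0.005 m or horizontal distance between tall_vial_2 and long_block_hole1 below 0.005 m or horizontal distance between tall_vial_2 and long_block_hole2 below 0.005 m) and contact force between the fingers and tall_vial_2 above 0.5 N), for 0.05 s.
2. then the stray short vial is lowered, still held, to the bottom (within 12 mm) of a hole of the two-hole block (z of short_vial_1 in the frame of short_block below 0.022 m and angle between short_vial_1's own z axis and vertical below 0.08 rad and (horizontal distance between short_vial_1 and short_block_hole0 below 0.005 m or horizontal distance between short_vial_1 and short_block_hole1 below 0.005 m) and contact force between the fingers and short_vial_1 above 0.5 N), for 0.05 s.
At the end, for the whole second after the job is handed in: Both tall vials stand in holes of the three-hole block and both short vials in holes of the two-hole block, each fully down (underside within 3 mm of the hole floor), within 5 mm of the hole's axis, upright within 0.08 rad, and at rest (z of each of tall_vial_1, tall_vial_2 in the frame of long_block below 0.013 m and angle between each of tall_vial_1, tall_vial_2, short_vial_1, short_vial_2's own z axis and vertical below 0.08 rad and (horizontal distance between tall_vial_1 and long_block_hole0 below 0.005 m or horizontal distance between tall_vial_1 and long_block_hole1 below 0.005 m or horizontal distance between tall_vial_1 and long_block_hole2 below 0.005 m) and (horizontal distance between tall_vial_2 and long_block_hole0 below 0.005 m or horizontal distance between tall_vial_2 and long_block_hole1 below 0.005 m or horizontal distance between tall_vial_2 and long_block_hole2 below 0.005 m) and z of each of short_vial_1, short_vial_2 in the frame of short_block below 0.013 m and (horizontal distance between short_vial_1 and short_block_hole0 below 0.005 m or horizontal distance between short_vial_1 and short_block_hole1 below 0.005 m) and (horizontal distance between short_vial_2 and short_block_hole0 below 0.005 m or horizontal distance between short_vial_2 and short_block_hole1 below 0.005 m) and linear speed of each of tall_vial_1, tall_vial_2, short_vial_1, short_vial_2 below 0.02 m/s and angular speed of each of tall_vial_1, tall_vial_2, short_vial_1, short_vial_2 below 0.2 rad/s); the robot touches nothing.
It fails at once if a vial is tipped over (more than 0.6 rad) (angle between any of tall_vial_1, tall_vial_2, short_vial_1, short_vial_2's own z axis and vertical above 0.6 rad).
It fails at once if a vial that was already right is moved more than 30 mm (distance of any of tall_vial_1, short_vial_2 from where it was at the start of the episode above 0.03 m).
It fails at once if a bystander is moved more than 30 mm (distance of any of tea_canister, mug, lemon, mill, spice_jar_a, spice_jar_b, small_glass, fork from where it was at the start of the episode above 0.03 m).
It also fails if it takes over 64 s, if anything falls off the work surface, if the arm or the gripper's body presses on something with over 40 N, if the wrist force passes 120 N, or if a joint passes its speed limit or range.

## Working session

There is one attempt and no reset: what is moved stays moved. The work goes in short steps, Python scripts to look and compute and a shell command to move; the robot and the scene stay as the last step left them, time stands still between calls to the robot, and variables do not carry over. Pictures are saved under pics/ and viewed, at most 10 in all, crops included, and the job is handed in when it is done.

```bash
ls; mkdir -p pics
python3 - <<'E'
from bench import r
import cv2,numpy as np
for n in("side","top"):
    im,d=r.camera(n); cv2.imwrite(f"pics/{n}0.png",im); p=r.camera_params(n); print(n,np.round(p["camera_matrix"],1).tolist(),np.round(p["T"],3).tolist(),[k for k in p])
    for q in("tall_vial_1","short_vial_1","long_block_hole0","long_block_hole1","long_block_hole2","short_block_hole0","short_block_hole1"):
        print(q,[(np.round(x["point"]).tolist(),round(x["p"],2)) for x in r.landmark_of(n,q)])
s=r.observe();print(s["time_s"],s["eef_pos"],s["orientation"])
E
```

```text
pics
side [[398.5, 0.0, 318.9], [0.0, 398.5, 200.6], [0.0, 0.0, 1.0]] [[-0.915, 0.249, -0.317, 0.227], [-0.403, -0.539, 0.739, 0.691], [0.013, 0.804, 0.594, 0.62], [0.0, 0.0, 0.0, 1.0]] ['camera_matrix', 'T']
tall_vial_1 [([268.0, 223.0], 0.95), ([326.0, 268.0], 0.8)]
short_vial_1 [([311.0, 193.0], 0.9), ([315.0, 223.0], 0.83), ([293.0, 182.0], 0.8), ([337.0, 249.0], 0.76), ([284.0, 202.0], 0.66), ([351.0, 230.0], 0.23)]
long_block_hole0 [([282.0, 186.0], 0.91), ([244.0, 219.0], 0.87), ([265.0, 203.0], 0.82), ([326.0, 249.0], 0.71)]
long_block_hole1 [([282.0, 186.0], 0.91), ([244.0, 219.0], 0.87), ([265.0, 203.0], 0.82), ([326.0, 249.0], 0.71)]
long_block_hole2 [([282.0, 186.0], 0.91), ([244.0, 219.0], 0.87), ([265.0, 203.0], 0.82), ([326.0, 249.0], 0.71)]
short_block_hole0 [([338.0, 232.0], 0.71), ([272.0, 227.0], 0.66), ([324.0, 250.0], 0.58), ([400.0, 183.0], 0.46)]
short_block_hole1 [([338.0, 232.0], 0.71), ([272.0, 227.0], 0.66), ([324.0, 250.0], 0.58), ([400.0, 183.0], 0.46)]
top [[388.8, 0.0, 326.7], [0.0, 388.8, 195.9], [0.0, 0.0, 1.0]] [[0.009, 0.985, -0.172, 0.395], [-1.0, 0.011, 0.006, 0.001], [0.008, 0.172, 0.985, 0.944], [0.0, 0.0, 0.0, 1.0]] ['camera_matrix', 'T']
tall_vial_1 [([305.0, 164.0], 0.7), ([264.0, 242.0], 0.63)]
short_vial_1 [([322.0, 208.0], 0.68), ([368.0, 184.0], 0.67), ([376.0, 160.0], 0.63), ([330.0, 169.0], 0.57), ([357.0, 227.0], 0.56), ([291.0, 244.0], 0.53), ([419.0, 207.0], 0.49)]
long_block_hole0 [([301.0, 163.0], 0.95), ([274.0, 156.0], 0.82), ([328.0, 162.0], 0.56)]
long_block_hole1 [([301.0, 163.0], 0.95), ([274.0, 156.0], 0.82), ([328.0, 162.0], 0.56)]
long_block_hole2 [([301.0, 163.0], 0.95), ([274.0, 156.0], 0.82), ([328.0, 162.0], 0.56)]
short_block_hole0 [([294.0, 241.0], 0.92), ([218.0, 210.0], 0.51)]
short_block_hole1 [([294.0, 241.0], 0.92), ([218.0, 210.0], 0.51)]
0.8 [ 0.19235969 -0.59468854  0.25035364] [3.10308610e+00 4.89349143e-01 8.47135057e-06]
```

View pics/side0.png

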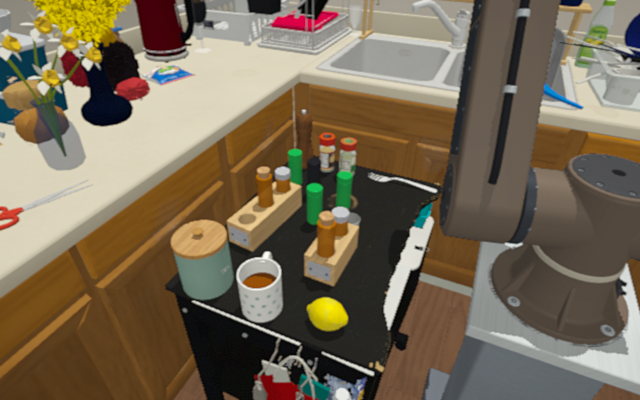

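View pics/top0.png

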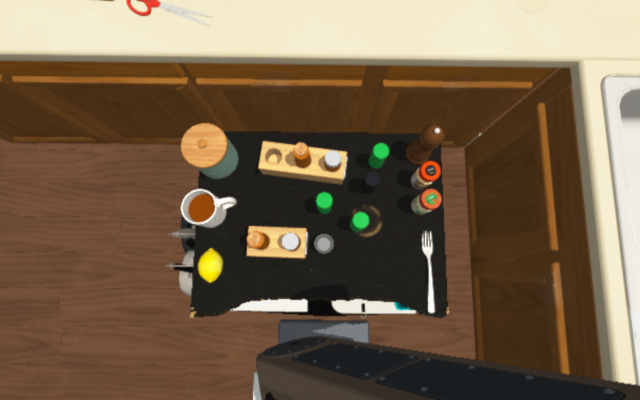

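The tall stray is at top (256,240), corked, in the two-hole block. The short stray is at top (332,160), capped, in the long block beside tall_vial_1 (302,152), and the empty hole is at (273,157). Possible mix-ups:
- **Tall stray:** tall_vial_1 at (302,152).
- **Short stray:** short_vial_2 (290,242), the green vials (325,203), (360,222) and (379,155), the black vial (372,180), and the small glass (323,243).

Next I'll measure the blocks and vials in both views and check one close crop.

```bash
cat > h.py <<'E'
from bench import r
import cv2,numpy as np
from scipy.spatial.transform import Rotation as R
def cloud(n):
    im,d=r.camera(n);p=r.camera_params(n);K=p["camera_matrix"];T=np.array(p["T"])
    v,u=np.mgrid[:400,:640]
    P=np.stack([(u-K[0][2])/K[0][0]*d,-(v-K[1][2])/K[1][1]*d,-d],-1)
    W=P@T[:3,:3].T+T[:3,3]; W[d==0]=np.nan
    return im,W
def ray(n,uv,z):
    p=r.camera_params(n);K=p["camera_matrix"];T=np.array(p["T"])
    c=T[:3,:3]@np.array([(uv[0]-K[0][2])/K[0][0],-(uv[1]-K[1][2])/K[1][1],-1.]);o=T[:3,3]
    return (o+c*(z-o[2])/c[2])
E
python3 - <<'E'
from h import *
tiles=[]
for n in("top","side"):
    im,W=cloud(n); np.save(n+".npy",W)
    x0,y0,x1,y1=(240,130,350,260) if n=="top" else (220,160,370,285)
    tiles.append(cv2.resize(im[y0:y1,x0:x1],(390,460) if n=="top" else (400,460),interpolation=cv2.INTER_CUBIC))
    for b in("long_block","short_block"):
        c=r.cut_out(n,b)
        for k in c[:3]:
            m=k["pixels"]; w=W[m]; z=w[:,2]
            t=w[(z>.05)&(z<.07)]
            if len(t)<20: print(n,b,k["p"],k["extent"],len(t));continue
            rc=cv2.minAreaRect((t[:,:2]*1000).astype(np.float32))
            print(n,b,round(k["p"],2),np.round(k["extent"]).tolist(),len(t),"ztop",np.round(np.median(t[:,2]),4),"rect",np.round(rc[0],1),np.round(rc[1],1),round(rc[2],1))
    for b in("tall_vial_1","short_vial_1"):
        for k in r.cut_out(n,b):
            w=W[k["pixels"]];w=w[~np.isnan(w[:,2])]
            zt=np.percentile(w[:,2],95); t=w[w[:,2]>zt-.006]
            print(n,b,round(k["p"],2),np.round(k["extent"]).tolist(),"ztop",round(zt,4),"xy",np.round((t[:,:2].min(0)+t[:,:2].max(0))/2,4),np.round(t[:,:2].max(0)-t[:,:2].min(0),3))
cv2.imwrite("pics/crop.png",np.hstack(tiles))
E
```

```text
top long_block 0.6 [258.0, 138.0, 348.0, 184.0] 1577 ztop 0.06 rect [634.9  53. ] [202.5  67.5] 82.8
top short_block 0.85 [249.0, 226.0, 304.0, 256.0] 1024 ztop 0.0602 rect [443.5 108.6] [130.3  65.4] 88.3
top tall_vial_1 0.69 [248.0, 232.0, 269.0, 248.0] ztop 0.1522 xy [0.4454 0.143 ] [0.026 0.025]
top tall_vial_1 0.67 [295.0, 142.0, 307.0, 169.0] ztop 0.1519 xy [0.6353 0.0537] [0.027 0.025]
top short_vial_1 0.88 [370.0, 142.0, 391.0, 170.0] ztop 0.1022 xy [ 0.6481 -0.1243] [0.034 0.034]
top short_vial_1 0.86 [359.0, 168.0, 379.0, 193.0] ztop 0.1023 xy [ 0.5836 -0.1045] [0.037 0.036]
top short_vial_1 0.85 [323.0, 150.0, 343.0, 172.0] ztop 0.1122 xy [ 0.6262 -0.0149] [0.035 0.036]
top short_vial_1 0.77 [314.0, 194.0, 332.0, 213.0] ztop 0.1026 xy [0.5334 0.0029] [0.034 0.033]
top short_vial_1 0.64 [281.0, 234.0, 298.0, 249.0] ztop 0.1127 xy [0.4417 0.0736] [0.034 0.034]
top short_vial_1 0.54 [353.0, 213.0, 368.0, 230.0] ztop 0.1022 xy [ 0.4895 -0.0773] [0.035 0.035]
side long_block 0.87 [225.0, 185.0, 301.0, 249.0] 1213 ztop 0.0611 rect [636.5  55.5] [205.1  69.2] 82.9
side short_bloc
[... 275 characters left out ...]
] [0.027 0.03 ]
side tall_vial_1 0.58 [256.0, 166.0, 273.0, 205.0] ztop 0.1517 xy [0.6358 0.0568] [0.026 0.025]
side short_vial_1 0.95 [286.0, 154.0, 302.0, 184.0] ztop 0.1019 xy [ 0.6473 -0.1217] [0.032 0.039]
side short_vial_1 0.92 [275.0, 165.0, 291.0, 195.0] ztop 0.1122 xy [ 0.6272 -0.0142] [0.035 0.035]
side short_vial_1 0.91 [331.0, 169.0, 356.0, 212.0] ztop 0.1021 xy [ 0.4908 -0.0758] [0.035 0.035]
side short_vial_1 0.74 [328.0, 208.0, 352.0, 236.0] ztop 0.1124 xy [0.4442 0.1015] [0.036 0.088]
side short_vial_1 0.58 [303.0, 184.0, 321.0, 225.0] ztop 0.102 xy [0.5333 0.0069] [0.032 0.033]
side short_vial_1 0.54 [308.0, 156.0, 318.0, 184.0] ztop 0.1023 xy [ 0.5845 -0.0997] [0.034 0.032]
```

View pics/crop.png

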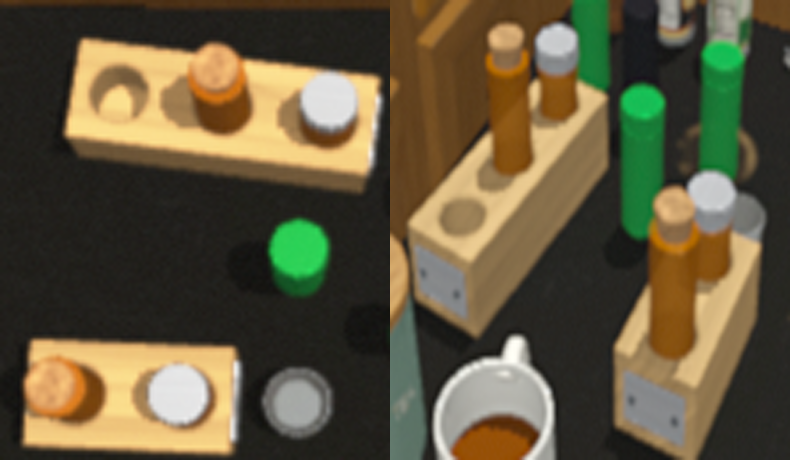

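The crop confirms it: a corked tall vial is in short_block hole 1, a silver-capped amber vial is in long_block hole 0, and hole 2 is empty. The two views agree to about 3 mm, and the heights match (block 0.060, vial tops 0.151 and 0.112).

```bash
cat > go.py <<'E'
import sys
from h import *
# target x y z yaw(deg, tool x heading); prints tool shift from measured pose
s=r.observe();Rm=R.from_rotvec(s["orientation"]).as_matrix()
p=s["eef_pos"];yaw=np.degrees(np.arctan2(Rm[1,0],Rm[0,0]))
a=list(map(float,sys.argv[1:]))
print("t",round(s["time_s"],2),"p",np.round(p,4),"yaw",round(yaw,2),"w",round(s["width"],3),"F",np.round(s["force"],1),"grip",round(s["grip_force"],1),"tiltz",np.round(Rm[:,2],3),"q",np.round(s["q"],2))
for i in range(0,len(a),4):
    x,y,z,w=a[i:i+4]
    print("shift",np.round(Rm.T@(np.array([x,y,z])-p),4),"spin",round(-np.radians(w-yaw),3))
E
python3 go.py .47 -.25 .25 50 .4455 .145 .25 88
```

```text
t 1.3 p [ 0.1923 -0.5947  0.2503] yaw 17.92 w 0.998 F [-1.   0.  -0.4] grip 0.0 tiltz [ 0. -0. -1.] q [-1.36  0.49  1.56  0.    1.09 -0.11]
shift [ 3.702e-01 -2.425e-01  3.000e-04] spin -0.56
shift [ 4.685e-01 -6.259e-01  3.000e-04] spin -1.223
```

```bash
python3 -m creep '[{"x":0.05,"y":-0.03,"spin":-0.07},{"x":0.1,"y":-0.06,"spin":-0.14},{"x":0.14,"y":-0.09,"spin":-0.21},{"x":0.185,"y":-0.12,"spin":-0.28},{"x":0.23,"y":-0.15,"spin":-0.35},{"x":0.275,"y":-0.18,"spin":-0.42},{"x":0.32,"y":-0.21,"spin":-0.49},{"x":0.37,"y":-0.24,"spin":-0.56}]' 0.06 30; python3 go.py .4455 .145 .25 88
```

```text
t 1.3 p [ 0.1923 -0.5947  0.2503] yaw 17.92 w 0.998 F [-1.   0.  -0.4] grip 0.0 tiltz [ 0. -0. -1.] q [-1.36  0.49  1.56  0.    1.09 -0.11]
shift [ 4.685e-01 -6.259e-01  3.000e-04] spin -1.223$[0]: bad value
```

```bash
python3 -m creep '[{"x":0.05,"y":-0.03,"z":0,"spin":-0.07},{"x":0.1,"y":-0.06,"z":0,"spin":-0.14},{"x":0.14,"y":-0.09,"z":0,"spin":-0.21},{"x":0.185,"y":-0.12,"z":0,"spin":-0.28},{"x":0.23,"y":-0.15,"z":0,"spin":-0.35},{"x":0.275,"y":-0.18,"z":0,"spin":-0.42},{"x":0.32,"y":-0.21,"z":0,"spin":-0.49},{"x":0.37,"y":-0.24,"z":0,"spin":-0.56}]' 0.06 30; python3 go.py .4455 .145 .25 88
```

```text
time_s: 2.1
eef_pos: [0.4449, -0.2822, 0.2506]
orientation: [2.845, 1.332, 0.0]
force: [0.8, -1.9, 0.6]
width: 0.702
grip_force: 0.0
t 2.1 p [ 0.4449 -0.2822  0.2506] yaw 50.16 w 0.702 F [ 0.8 -1.9  0.6] grip 0.0 tiltz [ 0. -0. -1.] q [-0.69  0.35  1.8  -0.    0.99  0.  ]
shift [ 0.3284 -0.2732  0.0004] spin -0.66
```

```bash
python3 -m creep '[{"x":0.035,"y":-0.034,"z":0,"spin":-0.08},{"x":0.07,"y":-0.068,"z":0,"spin":-0.16},{"x":0.105,"y":-0.102,"z":0,"spin":-0.25},{"x":0.14,"y":-0.136,"z":0,"spin":-0.33},{"x":0.18,"y":-0.17,"z":0,"spin":-0.42},{"x":0.22,"y":-0.205,"z":0,"spin":-0.5},{"x":0.255,"y":-0.24,"z":0,"spin":-0.58},{"x":0.287,"y":-0.273,"z":0,"spin":-0.66}]' 0.06 30;  python3 -m creep '[{"x":0,"y":0,"z":0,"spin":0},{"x":0,"y":0,"z":0,"spin":0},{"x":0,"y":0,"z":0,"spin":0},{"x":0,"y":0,"z":0,"spin":0}]' >/dev/null; python3 go.py .4455 .145 .25 88
python3 - <<'E'
from h import *
t=[]
for n in("top","side"):
    im,W=cloud(n)
    x0,y0,x1,y1=(200,130,350,280) if n=="top" else (220,130,380,290)
    t.append(cv2.resize(im[y0:y1,x0:x1],(390,390),interpolation=cv2.INTER_CUBIC))
cv2.imwrite("pics/over.png",np.hstack(t))
E
```

```text
time_s: 2.9
eef_pos: [0.419, 0.1122, 0.2506]
orientation: [2.259, 2.182, 0.001]
force: [0.7, 0.4, 0.6]
width: 0.7
grip_force: 0.0
t 3.3 p [0.4197 0.109  0.2503] yaw 87.67 w 0.705 F [ 0.2 -0.   0.2] grip 0.0 tiltz [ 0. -0. -1.] q [ 0.1   0.22  2.   -0.    0.92  0.14]
shift [0.037  0.0243 0.0003] spin -0.006
```

View pics/over.png

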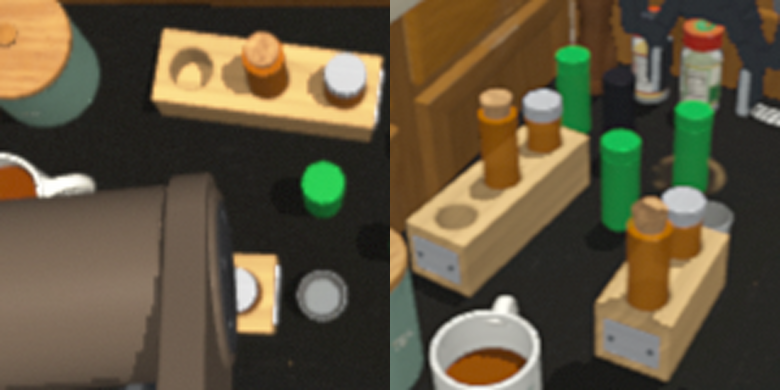

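The gripper is open above the two-hole block and everything is undisturbed (top crop: tall stray under the hand, side crop: cork at about (650,212)). Centering next.

```bash
python3 -m creep '[{"x":0.018,"y":0.012,"z":0,"spin":0},{"x":0.037,"y":0.024,"z":0,"spin":-0.006},{"x":0.037,"y":0.024,"z":0,"spin":-0.006},{"x":0.037,"y":0.024,"z":0.03,"spin":-0.006},{"x":0.037,"y":0.024,"z":0.05,"spin":-0.006},{"x":0.037,"y":0.024,"z":0.05,"spin":-0.006},{"x":0.037,"y":0.024,"z":0.05,"spin":-0.006},{"x":0.037,"y":0.024,"z":0.05,"spin":-0.006}]' 0.06 30; python3 go.py .4455 .145 .11 88
```

```text
time_s: 4.2
eef_pos: [0.4452, 0.146, 0.2013]
orientation: [2.257, 2.184, 0.002]
force: [0.3, -0.1, -0.1]
width: 0.704
grip_force: 0.0
t 4.2 p [0.4452 0.146  0.2013] yaw 88.13 w 0.704 F [ 0.3 -0.1 -0.1] grip 0.0 tiltz [ 0.001  0.    -1.   ] q [ 0.18  0.34  1.99 -0.    0.81  0.21]
shift [-0.0011  0.0002  0.0913] spin 0.002
```

```bash
python3 -m creep '[{"x":0,"y":0,"z":0.02,"spin":0},{"x":0,"y":0,"z":0.04,"spin":0},{"x":0,"y":0,"z":0.06,"spin":0},{"x":0,"y":0,"z":0.075,"spin":0},{"x":0,"y":0,"z":0.085,"spin":0},{"x":0,"y":0,"z":0.091,"spin":0},{"x":0,"y":0,"z":0.091,"spin":0},{"x":0,"y":0,"z":0.091,"spin":0}]' 0.06 30
python3 -m creep '[{"x":0,"y":0,"z":0,"spin":0},{"x":0,"y":0,"z":0,"spin":0},{"x":0,"y":0,"z":0,"spin":0},{"x":0,"y":0,"z":0,"spin":0},{"x":0,"y":0,"z":0,"spin":0},{"x":0,"y":0,"z":0,"spin":0}]' 0.02 30; python3 go.py
```

```text
time_s: 5.0
eef_pos: [0.4451, 0.1464, 0.1098]
orientation: [2.256, 2.185, 0.001]
force: [0.6, -1.0, 0.3]
width: 0.699
grip_force: 0.0
time_s: 5.6
eef_pos: [0.445, 0.1464, 0.1099]
orientation: [2.256, 2.185, 0.001]
force: [-1.2, -0.3, 5.8]
width: 0.414
grip_force: 29.3
t 5.6 p [0.445  0.1464 0.1099] yaw 88.17 w 0.414 F [-1.2 -0.3  5.8] grip 29.3 tiltz [ 0.001  0.    -1.   ] q [ 0.18  0.49  2.08 -0.    0.57  0.21]
```

```bash
python3 -m creep '[{"x":0,"y":0,"z":-0.01,"spin":0},{"x":0,"y":0,"z":-0.03,"spin":0},{"x":0,"y":0,"z":-0.055,"spin":0},{"x":0,"y":0,"z":-0.08,"spin":0},{"x":0,"y":0,"z":-0.105,"spin":0},{"x":0,"y":0,"z":-0.125,"spin":0},{"x":0,"y":0,"z":-0.135,"spin":0},{"x":0,"y":0,"z":-0.14,"spin":0}]' - 40; python3 go.py .644 .125 .25 82.8
```

```text
time_s: 6.4
eef_pos: [0.4448, 0.1464, 0.2503]
orientation: [2.256, 2.185, 0.002]
force: [-0.0, -0.4, -1.3]
width: 0.41
grip_force: 40.0
t 6.4 p [0.4448 0.1464 0.2503] yaw 88.17 w 0.41 F [-0.  -0.4 -1.3] grip 40.0 tiltz [ 0.001  0.    -1.   ] q [ 0.18  0.27  1.93 -0.    0.94  0.21]
shift [-0.015   0.1998  0.0006] spin 0.094
```

```bash
python3 -m creep '[{"x":-0.001,"y":0.02,"z":0,"spin":0.01},{"x":-0.003,"y":0.05,"z":0,"spin":0.03},{"x":-0.006,"y":0.08,"z":0,"spin":0.04},{"x":-0.008,"y":0.11,"z":0,"spin":0.055},{"x":-0.011,"y":0.14,"z":0,"spin":0.07},{"x":-0.013,"y":0.17,"z":0,"spin":0.08},{"x":-0.015,"y":0.19,"z":0,"spin":0.09},{"x":-0.015,"y":0.2,"z":0,"spin":0.094}]' - 40
python3 -m creep '[{"x":0,"y":0,"z":0.02,"spin":0},{"x":0,"y":0,"z":0.04,"spin":0},{"x":0,"y":0,"z":0.06,"spin":0},{"x":0,"y":0,"z":0.07,"spin":0},{"x":0,"y":0,"z":0.07,"spin":0},{"x":0,"y":0,"z":0.07,"spin":0}]' - 40; python3 go.py .6441 .125 .18 82.8
python3 - <<'E'
from h import *
im,W=cloud("side"); cv2.imwrite("pics/place.png",cv2.resize(im[150:270,200:320],(600,600),interpolation=cv2.INTER_CUBIC))
for k in r.cut_out("side","tall_vial_1")[:3]:
    w=W[k["pixels"]];w=w[~np.isnan(w[:,2])]
    print(k["p"],k["extent"],np.round(np.percentile(w,[2,50,98],axis=0),4).tolist())
    # fit circle r=18 to glass surface slab
    from scipy.optimize import least_squares
    for lo,hi in((.07,.095),(.095,.12),(.12,.15)):
        g=w[(w[:,2]>lo)&(w[:,2]<hi)]
        if len(g)<15: continue
        f=least_squares(lambda c:np.hypot(g[:,0]-c[0],g[:,1]-c[1])-.018,g[:,:2].mean(0)+[.005,-.01],loss="soft_l1",f_scale=.002)
        print(lo,len(g),np.round(f.x,4))
E
```

```text
time_s: 7.2
eef_pos: [0.6453, 0.1245, 0.2477]
orientation: [-2.357, -2.075, 0.002]
force: [-1.0, -0.1, -0.7]
width: 0.408
grip_force: 40.1
time_s: 7.8
eef_pos: [0.6443, 0.1251, 0.1798]
orientation: [2.357, 2.077, 0.0]
force: [1.1, -0.0, -0.9]
width: 0.411
grip_force: 40.2
t 7.8 p [0.6443 0.1251 0.1798] yaw 82.79 w 0.411 F [ 1.1 -0.  -0.9] grip 40.2 tiltz [ 0. -0. -1.] q [ 0.09  0.61  1.55 -0.    0.98  0.22]
shift [-0.0001 -0.0002 -0.0002] spin -0.0
0.94 [255.3, 168.6, 271.6, 210.2] [[0.6186, 0.0457, 0.0613], [0.6287, 0.0663, 0.1119], [0.6478, 0.0725, 0.1524]]
0.07 138 [0.6372 0.0535]
0.095 144 [0.6369 0.0535]
0.12 178 [0.6378 0.0521]
0.61 [229.4, 154.0, 253.1, 215.3] [[0.6275, 0.1159, 0.0865], [0.6392, 0.1376, 0.1462], [0.6617, 0.142, 0.2208]]
0.07 53 [0.6459 0.1231]
0.095 157 [0.6458 0.123 ]
0.12 204 [0.6459 0.1229]
```

View pics/place.png

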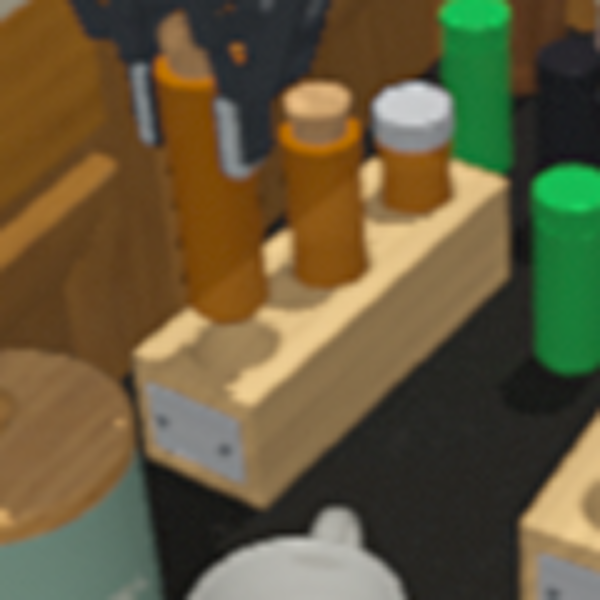

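The vial is upright above hole 2, its foot at about (225,310) over the mouth at (235,345). It stands 69.5 mm from tall_vial_1 along the row, as it should. Lowering it.

```bash
python3 -m creep '[{"x":0,"y":0,"z":0.01,"spin":0},{"x":0,"y":0,"z":0.02,"spin":0},{"x":0,"y":0,"z":0.025,"spin":0},{"x":0,"y":0,"z":0.03,"spin":0},{"x":0,"y":0,"z":0.035,"spin":0},{"x":0,"y":0,"z":0.035,"spin":0}]' - 40; python3 go.py
```

```text
time_s: 8.5
eef_pos: [0.644, 0.1249, 0.1435]
orientation: [-2.356, -2.077, 0.001]
force: [0.9, 0.0, -1.5]
width: 0.411
grip_force: 40.2
t 8.5 p [0.644  0.1249 0.1435] yaw 82.78 w 0.411 F [ 0.9  0.  -1.5] grip 40.2 tiltz [-0.001 -0.    -1.   ] q [ 0.09  0.65  1.58 -0.    0.91  0.22]
```

```bash
python3 -m creep '[{"x":0,"y":0,"z":0.008,"spin":0},{"x":0,"y":0,"z":0.016,"spin":0},{"x":0,"y":0,"z":0.022,"spin":0},{"x":0,"y":0,"z":0.028,"spin":0},{"x":0,"y":0,"z":0.031,"spin":0},{"x":0,"y":0,"z":0.033,"spin":0},{"x":0,"y":0,"z":0.033,"spin":0},{"x":0,"y":0,"z":0.033,"spin":0}]' - 40; python3 go.py
```

```text
time_s: 9.3
eef_pos: [0.6443, 0.125, 0.1115]
orientation: [2.357, 2.077, 0.0]
force: [0.4, 0.0, -0.7]
width: 0.411
grip_force: 40.2
t 9.3 p [0.6443 0.125  0.1115] yaw 82.78 w 0.411 F [ 0.4  0.  -0.7] grip 40.2 tiltz [ 0. -0. -1.] q [ 0.09  0.69  1.6  -0.    0.85  0.22]
```

```bash
python3 -m creep '[{"x":0,"y":0,"z":0.001,"spin":0},{"x":0,"y":0,"z":0.002,"spin":0},{"x":0,"y":0,"z":0.002,"spin":0},{"x":0,"y":0,"z":0.002,"spin":0}]' - 40; python3 go.py
```

```text
time_s: 9.7
eef_pos: [0.6444, 0.125, 0.11]
orientation: [2.356, 2.077, 0.001]
force: [-2.1, -0.7, 4.5]
width: 0.406
grip_force: 40.7
t 9.7 p [0.6444 0.125  0.11  ] yaw 82.78 w 0.406 F [-2.1 -0.7  4.5] grip 40.7 tiltz [ 0.001  0.    -1.   ] q [ 0.09  0.69  1.6  -0.    0.85  0.22]
```

```bash
python3 -m creep '[{"x":0,"y":0,"z":0,"spin":0},{"x":0,"y":0,"z":0,"spin":0},{"x":0,"y":0,"z":0,"spin":0},{"x":0,"y":0,"z":0,"spin":0},{"x":0,"y":0,"z":0,"spin":0}]' 0.06 30
python3 -m creep '[{"x":0,"y":0,"z":-0.01,"spin":0},{"x":0,"y":0,"z":-0.03,"spin":0},{"x":0,"y":0,"z":-0.06,"spin":0},{"x":0,"y":0,"z":-0.09,"spin":0},{"x":0,"y":0,"z":-0.11,"spin":0},{"x":0,"y":0,"z":-0.12,"spin":0},{"x":0,"y":0,"z":-0.12,"spin":0}]'
python3 go.py .6275 -.0145 .23 82.8
python3 - <<'E'
from h import *
im,W=cloud("side")
for b in("tall_vial_1","short_vial_1"):
  for k in r.cut_out("side",b):
    w=W[k["pixels"]];w=w[~np.isnan(w[:,2])]
    zt=np.percentile(w[:,2],95); t=w[w[:,2]>zt-.006]
    print(b,round(k["p"],2),np.round(k["extent"]).tolist(),"ztop",round(zt,4),"xy",np.round((t[:,:2].min(0)+t[:,:2].max(0))/2,4),np.round(t[:,:2].max(0)-t[:,:2].min(0),3))
E
```

```text
time_s: 10.2
eef_pos: [0.6442, 0.1249, 0.1092]
orientation: [2.357, 2.077, -0.0]
force: [-0.3, 0.7, 0.2]
width: 0.702
grip_force: 0.0
time_s: 10.9
eef_pos: [0.6445, 0.125, 0.2308]
orientation: [2.356, 2.076, 0.003]
force: [-0.0, 0.2, -1.3]
width: 0.704
grip_force: 0.0
t 10.9 p [0.6445 0.125  0.2308] yaw 82.78 w 0.704 F [-0.   0.2 -1.3] grip 0.0 tiltz [ 0.002  0.    -1.   ] q [ 0.09  0.55  1.5  -0.    1.09  0.22]
shift [-0.1405  0.0006  0.0008] spin -0.0
tall_vial_1 0.86 [254.0, 167.0, 272.0, 211.0] ztop 0.1516 xy [0.635  0.0541] [0.026 0.028]
tall_vial_1 0.59 [236.0, 184.0, 253.0, 229.0] ztop 0.1519 xy [0.6443 0.1249] [0.026 0.028]
short_vial_1 0.87 [309.0, 158.0, 320.0, 185.0] ztop 0.1021 xy [ 0.5752 -0.0612] [0.05  0.117]
short_vial_1 0.74 [327.0, 208.0, 352.0, 238.0] ztop 0.1122 xy [0.4438 0.0766] [0.036 0.037]
short_vial_1 0.7 [290.0, 152.0, 302.0, 184.0] ztop 0.1019 xy [ 0.6381 -0.0787] [0.053 0.113]
short_vial_1 0.67 [303.0, 185.0, 322.0, 226.0] ztop 0.1017 xy [0.5334 0.0054] [0.032 0.032]
short_vial_1 0.63 [274.0, 166.0, 288.0, 194.0] ztop 0.1122 xy [ 0.6265 -0.0128] [0.035 0.034]
short_vial_1 0.61 [335.0, 171.0, 352.0, 212.0] ztop 0.1019 xy [ 0.4915 -0.0758] [0.035 0.036]
```

tall_vial_2 is fully down in hole 2 (top at 0.152) and tall_vial_1 hasn't moved. Now the short stray, 140 mm back along the row.

```bash
python3 -m creep '[{"x":-0.03,"y":0,"z":0,"spin":0},{"x":-0.065,"y":0,"z":0,"spin":0},{"x":-0.1,"y":0,"z":0,"spin":0},{"x":-0.125,"y":0,"z":0,"spin":0},{"x":-0.14,"y":0,"z":0,"spin":0},{"x":-0.14,"y":0,"z":0,"spin":0},{"x":-0.14,"y":0,"z":0.03,"spin":0},{"x":-0.14,"y":0,"z":0.05,"spin":0}]' 0.06 30
python3 -m creep '[{"x":0,"y":0,"z":0.02,"spin":0},{"x":0,"y":0,"z":0.04,"spin":0},{"x":0,"y":0,"z":0.06,"spin":0},{"x":0,"y":0,"z":0.075,"spin":0},{"x":0,"y":0,"z":0.085,"spin":0},{"x":0,"y":0,"z":0.085,"spin":0},{"x":0,"y":0,"z":0.085,"spin":0}]'
python3 go.py .6267 -.0139 .095 82.8
```

```text
time_s: 11.85
eef_pos: [0.6264, -0.0128, 0.1778]
orientation: [-2.356, -2.077, 0.001]
force: [0.4, 0.6, -0.2]
width: 0.704
grip_force: 0.0
time_s: 12.55
eef_pos: [0.6269, -0.0137, 0.0946]
orientation: [2.356, 2.077, 0.0]
force: [0.1, 0.1, 0.1]
width: 0.705
grip_force: 0.0
t 12.55 p [ 0.6269 -0.0137  0.0946] yaw 82.79 w 0.705 F [0.1 0.1 0.1] grip 0.0 tiltz [ 0. -0. -1.] q [-0.13  0.68  1.69 -0.    0.77 -0.  ]
shift [-0.0002 -0.0002 -0.0004] spin -0.0
```

```bash
python3 -m creep '[{"x":0,"y":0,"z":0,"spin":0},{"x":0,"y":0,"z":0,"spin":0},{"x":0,"y":0,"z":0,"spin":0},{"x":0,"y":0,"z":0,"spin":0},{"x":0,"y":0,"z":0,"spin":0},{"x":0,"y":0,"z":0,"spin":0}]' 0.02 40; python3 go.py
python3 -m creep '[{"x":0,"y":0,"z":-0.01,"spin":0},{"x":0,"y":0,"z":-0.03,"spin":0},{"x":0,"y":0,"z":-0.055,"spin":0},{"x":0,"y":0,"z":-0.085,"spin":0},{"x":0,"y":0,"z":-0.115,"spin":0},{"x":0,"y":0,"z":-0.14,"spin":0},{"x":0,"y":0,"z":-0.155,"spin":0},{"x":0,"y":0,"z":-0.155,"spin":0}]' - 40; python3 go.py .445 .1464 .25 88.17
```

```text
time_s: 13.15
eef_pos: [0.627, -0.014, 0.0953]
orientation: [2.356, 2.076, 0.001]
force: [-1.4, -0.4, 4.9]
width: 0.411
grip_force: 39.8
t 13.15 p [ 0.627  -0.014   0.0953] yaw 82.78 w 0.411 F [-1.4 -0.4  4.9] grip 39.8 tiltz [ 0.002 -0.    -1.   ] q [-0.13  0.67  1.69 -0.    0.77 -0.  ]
time_s: 13.95
eef_pos: [0.6271, -0.014, 0.2521]
orientation: [2.354, 2.075, 0.004]
force: [0.4, -0.3, -1.3]
width: 0.404
grip_force: 40.0
t 13.95 p [ 0.6271 -0.014   0.2521] yaw 82.78 w 0.404 F [ 0.4 -0.3 -1.3] grip 40.0 tiltz [ 0.004 -0.001 -1.   ] q [-0.13  0.49  1.55 -0.    1.09 -0.  ]
shift [ 0.1363 -0.2009  0.0012] spin -0.094
```

```bash
python3 -m creep '[{"x":0.015,"y":-0.022,"z":0,"spin":-0.01},{"x":0.035,"y":-0.052,"z":0,"spin":-0.025},{"x":0.055,"y":-0.082,"z":0,"spin":-0.04},{"x":0.075,"y":-0.112,"z":0,"spin":-0.055},{"x":0.096,"y":-0.142,"z":0,"spin":-0.07},{"x":0.116,"y":-0.172,"z":0,"spin":-0.08},{"x":0.13,"y":-0.192,"z":0,"spin":-0.09},{"x":0.136,"y":-0.201,"z":0,"spin":-0.094}]' - 40
python3 -m creep '[{"x":0,"y":0,"z":0.015,"spin":0},{"x":0,"y":0,"z":0.04,"spin":0},{"x":0,"y":0,"z":0.065,"spin":0},{"x":0,"y":0,"z":0.08,"spin":0},{"x":0,"y":0,"z":0.085,"spin":0},{"x":0,"y":0,"z":0.085,"spin":0},{"x":0,"y":0,"z":0.085,"spin":0}]' - 40; python3 go.py .445 .1463 .165 88.17
python3 - <<'E'
from h import *
from scipy.optimize import least_squares
im,W=cloud("side"); cv2.imwrite("pics/place2.png",cv2.resize(im[170:300,270:400],(600,600),interpolation=cv2.INTER_CUBIC))
for k in r.cut_out("side","short_vial_1"):
    w=W[k["pixels"]];w=w[~np.isnan(w[:,2])]
    g=w[(w[:,2]>.075)&(w[:,2]<.105)]
    if len(g)<15: continue
    f=least_squares(lambda c:np.hypot(g[:,0]-c[0],g[:,1]-c[1])-.018,g[:,:2].mean(0)+[.005,-.01],loss="soft_l1",f_scale=.002)
    print(round(k["p"],2),np.round(k["extent"]),len(g),np.round(f.x,4))
E
```

```text
time_s: 14.75
eef_pos: [0.4425, 0.1472, 0.2489]
orientation: [-2.254, -2.187, 0.002]
force: [-0.1, 0.1, -0.5]
width: 0.41
grip_force: 40.1
time_s: 15.45
eef_pos: [0.4447, 0.1461, 0.1647]
orientation: [2.257, 2.185, 0.001]
force: [-0.3, 0.8, -0.4]
width: 0.406
grip_force: 40.1
t 15.45 p [0.4447 0.1461 0.1647] yaw 88.15 w 0.406 F [-0.3  0.8 -0.4] grip 40.1 tiltz [ 0.001  0.    -1.   ] q [ 0.18  0.39  2.03 -0.    0.72  0.21]
shift [ 0.0002  0.0002 -0.0003] spin -0.0
0.91 [319. 195. 334. 249.] 106 [0.4462 0.1439]
0.76 [332. 208. 353. 237.] 130 [0.4444 0.0743]
0.62 [284. 151. 302. 181.] 172 [ 0.6503 -0.1245]
0.58 [307. 190. 321. 226.] 15 [0.5354 0.0043]
0.48 [340. 181. 353. 197.] 28 [ 0.4934 -0.0773]
```

View pics/place2.png

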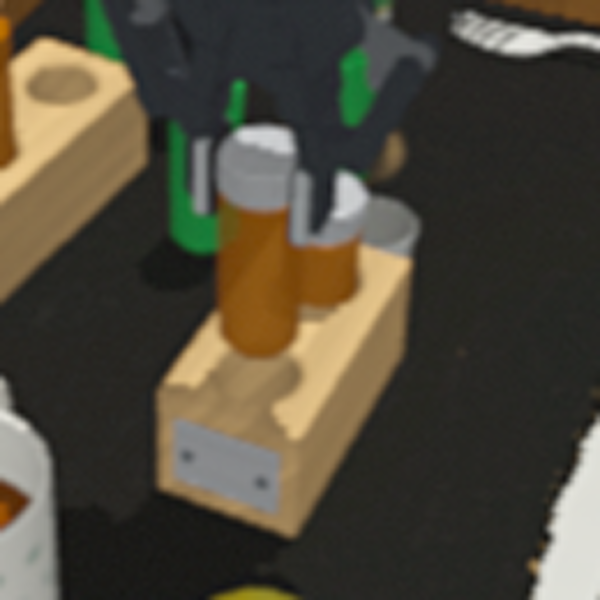

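The short vial is upright above the freed hole (foot at about (258,345), mouth just below). It's 69.6 mm from short_vial_2, against 70 mm expected.

```bash
python3 -m creep '[{"x":0,"y":0,"z":0.01,"spin":0},{"x":0,"y":0,"z":0.02,"spin":0},{"x":0,"y":0,"z":0.025,"spin":0},{"x":0,"y":0,"z":0.03,"spin":0},{"x":0,"y":0,"z":0.035,"spin":0},{"x":0,"y":0,"z":0.035,"spin":0}]' - 40; python3 go.py
```

```text
time_s: 16.15
eef_pos: [0.4441, 0.1462, 0.1286]
orientation: [-2.256, -2.185, 0.002]
force: [-0.3, 0.3, -0.7]
width: 0.411
grip_force: 40.1
t 16.15 p [0.4441 0.1462 0.1286] yaw 88.17 w 0.411 F [-0.3  0.3 -0.7] grip 40.1 tiltz [-0.001 -0.    -1.   ] q [ 0.18  0.46  2.06 -0.    0.62  0.21]
```

```bash
python3 -m creep '[{"x":0,"y":0,"z":0.008,"spin":0},{"x":0,"y":0,"z":0.016,"spin":0},{"x":0,"y":0,"z":0.022,"spin":0},{"x":0,"y":0,"z":0.028,"spin":0},{"x":0,"y":0,"z":0.031,"spin":0},{"x":0,"y":0,"z":0.034,"spin":0},{"x":0,"y":0,"z":0.035,"spin":0},{"x":0,"y":0,"z":0.035,"spin":0}]' - 40; python3 go.py
```

```text
time_s: 16.95
eef_pos: [0.4444, 0.1463, 0.0952]
orientation: [2.256, 2.185, 0.001]
force: [-3.8, 0.0, 16.0]
width: 0.406
grip_force: 41.8
t 16.95 p [0.4444 0.1463 0.0952] yaw 88.17 w 0.406 F [-3.8  0.  16. ] grip 41.8 tiltz [ 0.001  0.    -1.   ] q [ 0.18  0.52  2.09 -0.    0.54  0.21]
```

On the floor of the hole (16 N of contact), so release, raise and check.

```bash
python3 -m creep '[{"x":0,"y":0,"z":0,"spin":0},{"x":0,"y":0,"z":0,"spin":0},{"x":0,"y":0,"z":0,"spin":0},{"x":0,"y":0,"z":0,"spin":0},{"x":0,"y":0,"z":0,"spin":0}]' 0.06 30
python3 -m creep '[{"x":0,"y":0,"z":-0.01,"spin":0},{"x":0,"y":0,"z":-0.03,"spin":0},{"x":0,"y":0,"z":-0.06,"spin":0},{"x":0,"y":0,"z":-0.09,"spin":0},{"x":0,"y":0,"z":-0.12,"spin":0},{"x":0,"y":0,"z":-0.14,"spin":0},{"x":0,"y":0,"z":-0.15,"spin":0},{"x":0,"y":0,"z":-0.15,"spin":0}]'
python3 go.py
python3 - <<'E'
from h import *
im,W=cloud("side"); cv2.imwrite("pics/end.png",im)
for b in("tall_vial_1","short_vial_1"):
  for k in r.cut_out("side",b):
    w=W[k["pixels"]];w=w[~np.isnan(w[:,2])]
    zt=np.percentile(w[:,2],95); t=w[w[:,2]>zt-.006]
    print(b,round(k["p"],2),np.round(k["extent"]).tolist(),"ztop",round(zt,4),"xy",np.round((t[:,:2].min(0)+t[:,:2].max(0))/2,4),np.round(t[:,:2].max(0)-t[:,:2].min(0),3))
E
```

```text
time_s: 17.45
eef_pos: [0.4443, 0.1462, 0.0942]
orientation: [-2.257, -2.186, 0.0]
force: [0.9, -0.1, 0.4]
width: 0.7
grip_force: 0.0
time_s: 18.25
eef_pos: [0.4445, 0.1463, 0.2454]
orientation: [2.256, 2.185, 0.003]
force: [-0.8, -0.4, -0.8]
width: 0.7
grip_force: 0.0
t 18.25 p [0.4445 0.1463 0.2454] yaw 88.17 w 0.7 F [-0.8 -0.4 -0.8] grip 0.0 tiltz [ 0.002  0.    -1.   ] q [ 0.18  0.27  1.94 -0.    0.93  0.21]
tall_vial_1 0.88 [258.0, 168.0, 272.0, 207.0] ztop 0.1517 xy [0.6353 0.0553] [0.026 0.026]
tall_vial_1 0.64 [236.0, 182.0, 256.0, 226.0] ztop 0.1515 xy [0.6443 0.1236] [0.026 0.03 ]
short_vial_1 0.93 [305.0, 183.0, 319.0, 227.0] ztop 0.1019 xy [0.5341 0.0057] [0.035 0.033]
short_vial_1 0.84 [331.0, 208.0, 351.0, 236.0] ztop 0.1122 xy [0.4422 0.0771] [0.032 0.035]
short_vial_1 0.84 [335.0, 174.0, 350.0, 213.0] ztop 0.1011 xy [ 0.4724 -0.0078] [0.069 0.139]
short_vial_1 0.74 [318.0, 223.0, 335.0, 259.0] ztop 0.1123 xy [0.4452 0.146 ] [0.036 0.036]
short_vial_1 0.7 [286.0, 152.0, 304.0, 185.0] ztop 0.1014 xy [0.5787 0.0134] [0.17  0.286]
short_vial_1 0.66 [230.0, 181.0, 302.0, 251.0] ztop 0.0626 xy [0.6359 0.0557] [0.089 0.204]
short_vial_1 0.49 [308.0, 157.0, 318.0, 184.0] ztop 0.1017 xy [0.5312 0.0173] [0.107 0.271]
```

View pics/end.png

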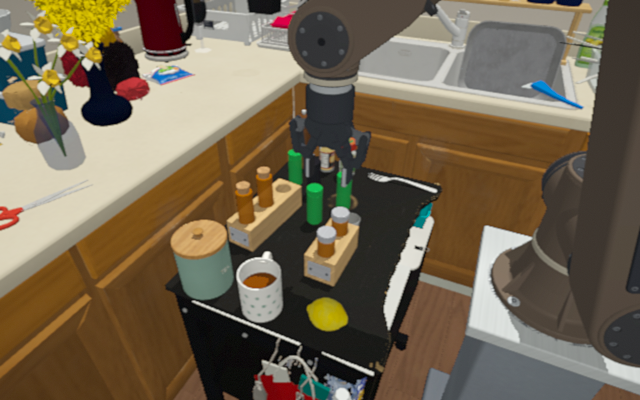

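Both tall vials, at (245,200) and (264,185), are in the long block. Both short vials, at (326,240) and (341,220), are in the short block. All four are fully down, the bystanders haven't moved, and the arm is clear.

```bash
python3 -c "
from bench import r
print(r.finish_job())"
```

```text
the job is handed in; nothing more can be done
None
```

The job is handed in, though no verdict came back: the stray tall vial is in hole 2 of the three-hole block and the stray short vial is in hole 1 of the two-hole block, both fully down and upright, with nothing else visibly moved (18 s of the 64 s used).

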